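# Bring the matching jar to the front of the farm-shop carousel and hold it there

## Robot

A 6-joint arm with a two-finger parallel gripper is mounted at the origin on the work surface. World frame = base frame: x ahead of the robot, y to its left, z up, the work surface at z = 0. Lengths are in mm, angles in rad, forces in N, time in s.
With the tool pointing down it reaches from about 300 to 775 mm from the base axis. Payload 14.6 kg.
Tool frame: the origin (TCP) lies on the centre line of the jaws, within the pads' length; the fingertips stand 8 mm ahead of it and the grasp point (between the pads) lies 11 mm behind it; z points along the fingers, y is the direction in which the jaws open and shut (so a half turn about z gives the same grasp; the last joint's range is limited). The gripper opens to 94 mm and grips with 3 to 60 N. Pads are 16 mm wide; open, the fingers measure 119 mm over their backs; the gripper's body (75 mm by 177 mm) begins 78 mm behind the grasp point.
Start: joints at [-1.319, 0.3, 1.521, -0, 1.321, -0.067], TCP at [172.378, -522.279, 213.446] pointing down, gripper open.
Joint ranges: [-3.03, 3.03], [-0.79, 2.21], [0.23, 2.52], [-1.04, 4.18], [0, 3.07], [-2.55, 2.55]. Speed limits (rad/s): [2.22, 2.22, 2.57, 3.14, 3.14, 3.14].

## Interface

Orientations are given as [roll, pitch, yaw] about the fixed x, y, z axes, in that order (R = Rz(yaw) Ry(pitch) Rx(roll)).
In Python, from cell import read_state, cams, manip gives the robot as it stands.
- The arm moves only by the shell command python3 -m handwheel 'ROWS' [OPENING] [FORCE]. ROWS is JSON, a list of rows, each a list of 4 numbers: the shift along the tool's x, y, z in m, then the turn about the tool's z in degrees. In form: [[dx, dy, dz, turn], ...]. A call has 1 to 5 rows; each row is the pose to reach, as a shift and turn from the pose measured when the call began, along the tool's axes at that moment; what a row does not reach only later rows make up. A row lasts 1/8 s, in which the tool goes at most 62.5 mm and 10.7 degrees, less where a joint would pass 70% of its speed; a pose out of reach is approached as far as the arm can. A call with a gripper value outside its range is refused whole. OPENING is the closure, from 0 (fully open) to 1 (shut), set as the call begins (- or left out, the last holds). The fingers move at their own pace and stop on an object; FORCE is the grip in N (left out, the last holds). Time passes only in rows, so rows that repeat a pose let the fingers close. It gives the time, the measured TCP pose, the force and the opening at its end, in the units of the state.
- read_state(): the state, without advancing time (a new reading comes with each control period).
- cams.camera(name): name is "side" or "top"; returns the picture (384x512x3 uint8, red, green, blue); there is no depth.
- cams.get_calibration(name): a dict with "vertical_fov" (degrees; the focal length in pixels is half the picture's height over the tangent of half this angle, whatever the lens; pixels are square), "cx", "cy" (the principal point, pixels), "dist_coeffs" ([k1, k2, p1, p2, k3] as OpenCV has them; the pictures are not rectified), "R" (3x3) and "t" (3): a world point X has camera coordinates R X + t. Camera axes: x right, y down, z forward; pixel columns grow to the right and rows downward; lengths in mm; the calibration is good to about 2 mm. A picture is of the moment at which its call begins. get_calibration takes no time and is no camera call.
- manip.sign_off(): hands the job in, once; it reports no verdict.
The state is a dict: "clock": time; "joints": joint angles; "qd": joint speeds; "effort": joint torques, N m; "eef_pos": TCP position; "eef_rot": TCP orientation; "wrist_force": force on the tool from outside, world axes, zero at the start; "moment": the same for the moment, N m; "finger_gap": finger opening in mm.
Only numpy, scipy, OpenCV 4.12 (cv2) and the standard library are available. Lean on these libraries where they do the work, as an engineer would, in place of code of your own. Each camera call takes 0.05 s, during which the arm holds its last target. There are 200 camera calls.

## Task

A customer has just handed in an empty jar; it stands on the black return tray. Turn the jar carousel by its handle until the full jar of the same shape stands squarely at the front, behind the paper ticket, without touching or tipping the jars and leaving everything else on the counter as it is. Finish while still gripping the handle, holding the carousel still so that the customer can take the jar out.

Things in the scene. Friction and masses are not known exactly. Their poses are not given: they have to be found in the camera images.
- handle: T-handle on top of the carousel's centre post: a dark wooden bar 90 mm long, 22 mm wide and 30 mm high. Origin at the middle of the bar, on the turning axis, 227 mm above the counter; its x axis runs along the bar, its z axis up. It is fixed to the turntable and turns with it. The post below it is 16 mm thick; the jar lids stay at least 55 mm below the bar's middle.
- carousel (a joint): angle by which the turntable has been turned since the start, in rad, anticlockwise seen from above. The turntable (a wooden disc 344 mm across, its top 40 mm above the counter, with a thin wire rail 72 mm above the counter at its edge) turns without end either way on a light bearing (about 0.03 N m of friction, and a little drag) and has no detents.
- stand: fixed steel foot of the carousel, 190 mm across. Origin on the counter, on the turning axis. Its x axis points to the front of the carousel, where an upright paper ticket 66 mm wide and 55 mm high stands in a holder 205 mm from the axis, just outside the turntable's edge, on a flat steel tongue.
- tray: black shallow tray on the counter, 170 x 150 mm, 20 mm high: the return tray, on which the jar just handed in stands. Origin at the centre of its underside.
- crate: small open wooden crate of two compartments, 250 x 135 mm, 75 mm high, with earlier empties in it. Origin at the centre of its underside.
- jar_tall_mid (a point): full jar of preserves standing loose on the turntable, one of six in places 60 degrees apart, about 112 mm from the axis: tall slim round jar, 58 mm across, 128 mm high with its lid, lid 52 mm across. Point at its centre, half-way up.
- jar_squat_mid (a point): full jar of preserves standing loose on the turntable, one of six in places 60 degrees apart, about 112 mm from the axis: low wide round jar, 84 mm across, 74 mm high with its lid, lid 78 mm across. Point at its centre, half-way up.
- jar_square_mid (a point): full jar of preserves standing loose on the turntable, one of six in places 60 degrees apart, about 112 mm from the axis: square jar, 62 x 62 mm, 98 mm high with its round 54 mm lid. Point at its centre, half-way up.
- jar_bellied_mid (a point): full jar of preserves standing loose on the turntable, one of six in places 60 degrees apart, about 112 mm from the axis: round-bellied jar with a narrow neck, 78 mm across, 106 mm high, lid 44 mm across. Point at its centre, half-way up.
- jar_tapered_mid (a point): full jar of preserves standing loose on the turntable, one of six in places 60 degrees apart, about 112 mm from the axis: jar that widens upwards, foot 44 mm, lid 68 mm across, 92 mm high. Point at its centre, half-way up.
- jar_small_mid (a point): full jar of preserves standing loose on the turntable, one of six in places 60 degrees apart, about 112 mm from the axis: small round jar, 50 mm across, 60 mm high. Point at its centre, half-way up.
- empty_tall_mid (a point): empty clear jar of the same shape as the full one: tall slim round jar, 58 mm across, 128 mm high with its lid, lid 52 mm across. It stands either on the return tray or in the crate. Point at its centre, half-way up.
- empty_squat_mid (a point): empty clear jar of the same shape as the full one: low wide round jar, 84 mm across, 74 mm high with its lid, lid 78 mm across. It stands either on the return tray or in the crate. Point at its centre, half-way up.
- empty_square_mid (a point): empty clear jar of the same shape as the full one: square jar, 62 x 62 mm, 98 mm high with its round 54 mm lid. It stands either on the return tray or in the crate. Point at its centre, half-way up.
- sweet_potato: sweet potato lying on the counter, about 150 mm long, 52 mm thick; origin on its underside near its middle. Stays where it is.
- tape_dispenser: grey tape dispenser, 135 x 55 mm, 88 mm high; origin at the centre of its underside. Stays where it is.
- labeller: hand price labeller, about 210 mm long, 88 mm high; origin on its underside below the roll, its handle along its -x axis. Stays where it is.
- label_roll: paper roll lying flat, 80 mm across, 30 mm high; origin at the centre of its underside. Stays where it is.
- calculator: desk calculator, 105 x 145 x 16 mm; origin at the centre of its underside. Stays where it is.

How it is judged:
By the outcome, as a careful person would: the job done as asked, in the order asked, and still so for the second after the job is handed in, while the arm keeps its last pose, push and grip.
It also fails if it takes over 48 s, if anything falls off the work surface, if the arm or the gripper's body presses on something with over 40 N, if the wrist force passes 120 N, or if a joint passes its speed limit or range.

## Working session

There is one attempt and no reset: what is moved stays moved. The work goes in short steps, Python scripts to look and compute and a shell command to move; the robot and the scene stay as the last step left them, time stands still between calls to the robot, and variables do not carry over. Pictures are saved under pics/ and viewed, about 8 in all and at most 12, crops included, and the job is handed in when it is done.

```bash
mkdir -p pics; ls; python3 - <<'E'
from cell import read_state,cams
import cv2
for n in("top","side"):
    cv2.imwrite(f"pics/{n}0.png",cv2.resize(cams.camera(n)[:,:,::-1],(800,600),interpolation=cv2.INTER_CUBIC))
    c=cams.get_calibration(n);print(n,c)
s=read_state();print(s)
E
```

```text
pics
top {'vertical_fov': 48.820774998506316, 'cx': 254.1707068247522, 'cy': 181.35107867416858, 'dist_coeffs': array([0.04033166, 0.        , 0.        , 0.        , 0.        ]), 'R': array([[ 0.00451049, -0.99987872,  0.01490621],
       [-0.99025457, -0.00654101, -0.13911544],
       [ 0.13919607, -0.01413347, -0.99016398]]), 't': array([ -11.0855941 ,  524.03841488, 1593.85496725])}
side {'vertical_fov': 42.19086686725089, 'cx': 254.0445457488293, 'cy': 187.75090342528634, 'dist_coeffs': array([-0.07279528,  0.        ,  0.        ,  0.        ,  0.        ]), 'R': array([[-0.84983517,  0.52687208, -0.01363824],
       [ 0.30821603,  0.4758234 , -0.82376876],
       [-0.42753137, -0.70427119, -0.56676187]]), 't': array([ 424.41663221,  -33.99373675, 2048.80159182])}
{'clock': 0.1, 'joints': array([-1.31858502e+00,  3.00399532e-01,  1.52154040e+00,  3.52056741e-05,
        1.32070746e+00, -6.66151964e-02]), 'qd': array([ 3.30726384e-04, -4.39131247e-04, -1.86748748e-03, -3.83493244e-04,
       -1.34925869e-04, -4.32738284e-05]), 'effort': array([-6.56856116e-06, -5.32643294e+01, -3.53284836e+01,  7.09174946e-02,
        2.34395522e-02, -5.91219737e-05]), 'eef_pos': array([ 172.3371358 , -522.0519886 ,  212.94279563]), 'eef_rot': array([-3.14054252e+00, -1.04235307e-04,  3.18817718e-01]), 'wrist_force': array([ 0.15029663, -0.69119019, -0.54962218]), 'moment': array([ 0.001177  , -0.02001348,  0.01232598]), 'finger_gap': 94.17913772577316}
```

View pics/top0.png

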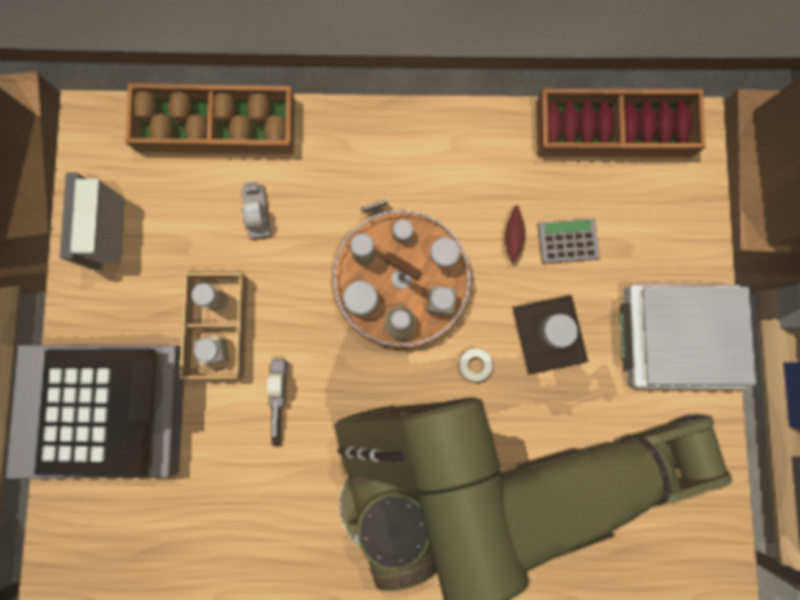

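View pics/side0.png

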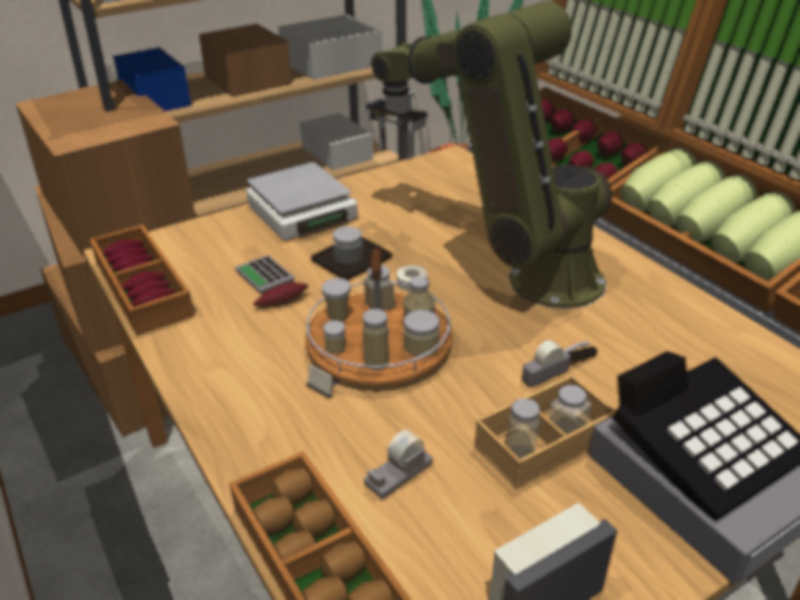

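The return tray jar (top view, 560,331) has a wide lid about 36 px across and is low, so it is the squat jar. The crate jars have lids of about 27 px (tall and square). The full squat jar is at about (360,298), the ticket at (375,208) and the handle at about (403,266). I'll take a closer crop to measure.

```bash
cat > h.py <<'E'
import numpy as np,cv2
from cell import cams,read_state
def K(n):
    c=cams.get_calibration(n);f=192/np.tan(np.radians(c["vertical_fov"]/2))
    return c,np.array([[f,0,c["cx"]],[0,f,c["cy"]],[0,0,1.]])
def at(n,uv,z):
    c,k=K(n);p=cv2.undistortPoints(np.array([[uv]],float),k,c["dist_coeffs"])[0,0]
    d=c["R"].T@np.array([*p,1]);o=-c["R"].T@c["t"];return o+d*(z-o[2])/d[2]
def px(n,X):
    c,k=K(n);return cv2.projectPoints(np.atleast_2d(np.array(X,float)),cv2.Rodrigues(c["R"])[0],c["t"],k,c["dist_coeffs"])[0][:,0]
def crop(n,u,v,w,h,s,name,img=None):
    i=cams.camera(n) if img is None else img
    cv2.imwrite("pics/"+name,cv2.resize(i[v:v+h,u:u+w,::-1],None,fx=s,fy=s,interpolation=cv2.INTER_CUBIC))
E
python3 - <<'E'
from h import *
crop("top",205,120,105,110,5.4,"c1.png")
crop("side",185,145,115,115,5.2,"c2.png")
E
```

```text
(no output)
```

View pics/c1.png

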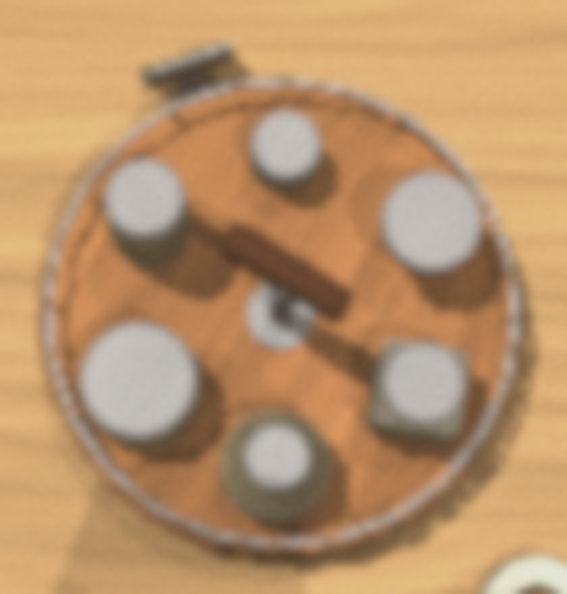

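View pics/c2.png

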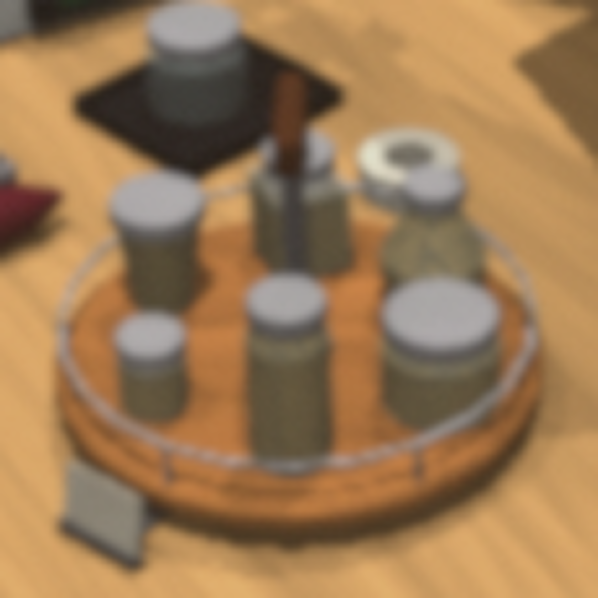

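```bash
cat > m.py <<'E'
from h import *
from scipy.optimize import least_squares
T=lambda u,v:((u+.5)/5.4-.5+205,(v+.5)/5.4-.5+120)
S=lambda u,v:((u+.5)/5.2-.5+185,(v+.5)/5.2-.5+145)
top=dict(squat=(139,379,114),tapered=(432,221,132),square=(425,384,138),bellied=(277,456,146),tall=(146,199,168),small=(286,147,100))
side=dict(squat=(441,312,114),tapered=(158,201,132),bellied=(433,184,146),tall=(287,300,168),small=(151,336,100))
P={}
for nm,f,d in(("top",T,top),("side",S,side)):
    for k,(u,v,z) in d.items(): P[nm,k]=at(nm,f(u,v),z)[:2]
order=["squat","bellied","square","tapered","small","tall"]
def pr(x,k): a=x[2]+order.index(k)*np.pi/3; return x[:2]+112*np.array([np.cos(a),np.sin(a)])
a0=np.arctan2(*(P["top","squat"]-P["top","tapered"])[::-1])
for nm in("top","side"):
    r=least_squares(lambda x:np.concatenate([pr(x,k)-P[n,k] for n,k in P if n==nm]),[500,0,a0])
    print(nm,r.x[:2].round(1),"squat ang",np.degrees(r.x[2]).round(2),r.fun.reshape(-1,2).round(0).tolist())
    print(" indiv squat angle",np.degrees(np.arctan2(*(P[nm,"squat"]-r.x[:2])[::-1])))
    if nm=="top":ax=r.x[:2]
rails=[at("top",T(*p),72)[:2] for p in((47,310),(518,310),(283,84),(283,543))]
print("rail centre",(rails[0]+rails[1])/2,(rails[2]+rails[3])/2)
h=[at("top",T(*p),242)[:2] for p in((233,243),(344,300))]; print("handle",h,(h[0]+h[1])/2,np.degrees(np.arctan2(*(h[1]-h[0])[::-1])))
for nm,f,p in(("top",T,((146,75),(232,48))),("side",S,((75,462),(147,505)))):
  for z in(55,60,65):
    t=[at(nm,f(*q),z)[:2] for q in p];c=(t[0]+t[1])/2-ax
    print(nm,z,"ticket",np.linalg.norm(t[1]-t[0]).round(1),"R",np.linalg.norm(c).round(1),"ang",np.degrees(np.arctan2(c[1],c[0])).round(2),"normal",(np.degrees(np.arctan2(*(t[1]-t[0])[::-1]))%180).round(1))
w=at("side",S(149,28),94)-at("side",S(243,28),94);print("tray lid width",np.linalg.norm(w))
E
python3 m.py
```

```text
top [535.7 -17.9] squat ang 118.12 [[1.0, 1.0], [0.0, 1.0], [0.0, -1.0], [-3.0, -1.0], [0.0, 3.0], [2.0, -2.0]]
 indiv squat angle 118.95523295443334
side [539.1 -18.5] squat ang 118.34 [[2.0, 2.0], [1.0, 0.0], [-3.0, -2.0], [-1.0, 1.0], [1.0, -2.0]]
 indiv squat angle 119.92242454399184
rail centre [535.78427914 -18.17363217] [535.59161873 -18.2771687 ]
handle [array([552.32243946,  16.7610474 ]), array([516.67330088, -52.79484699])] [534.49787017 -18.01689979] -117.13627652094172
top 55 ticket 64.7 R 194.4 ang 20.26 normal 108.4
top 60 ticket 64.5 R 193.1 ang 20.36 normal 108.4
top 65 ticket 64.3 R 191.8 ang 20.47 normal 108.4
side 55 ticket 66.5 R 198.2 ang 20.53 normal 107.2
side 60 ticket 66.2 R 202.5 ang 21.73 normal 107.2
side 65 ticket 65.9 R 206.8 ang 22.89 normal 107.2
tray lid width 75.67410588718995
```

```bash
cat > rel.py <<'E'
import sys,numpy as np
from scipy.spatial.transform import Rotation as R
from cell import read_state
s=read_state();x,y,z,yaw=map(float,sys.argv[1:5])
M=R.from_euler("xyz",s["eef_rot"])
d=M.inv().apply(np.array([x,y,z])-s["eef_pos"])/1e3
t=-(yaw-np.degrees(s["eef_rot"][2])+180)%360
t=(-(yaw-np.degrees(s["eef_rot"][2]))+180)%360-180
print("clock",s["clock"],"shift",d.round(4),"turn",t.round(2),"pos",s["eef_pos"].round(1),"rot",np.degrees(s["eef_rot"]).round(2),"F",s["wrist_force"].round(1),"M",s["moment"].round(2),"gap",round(s["finger_gap"],1),"joints",s["joints"].round(2))
E
python3 -m handwheel '[[0,0,-0.05,0],[0,0,-0.08,0],[0.05,-0.036,-0.08,-9],[0.10,-0.072,-0.08,-18],[0.15,-0.109,-0.08,-27]]' 0
python3 rel.py 535.2 -18.1 290 62.9
```

```text
clock: 0.82
eef_pos: [281.3, -370.0, 293.1]
eef_rot: [-3.141, -0.0, 0.795]
wrist_force: [0.4, -0.6, 0.9]
finger_gap: 93.9
clock 0.825 shift [ 0.429  -0.0654  0.0033] turn -17.37 pos [ 281.3 -370.   293.1] rot [-1.7997e+02 -3.0000e-02  4.5530e+01] F [ 0.4 -0.6  0.9] M [-0.04 -0.1   0.04] gap 93.9 joints [-1.    0.05  1.62  0.    1.46 -0.22]
```

```bash
python3 - <<'E'
from m import *
# joint triangulation of ticket top corners
for a,b in(((146,75),(147,505)),((232,48),(75,462))):
    r=least_squares(lambda X:np.r_[px("top",X)[0]-T(*a),px("side",X)[0]-S(*b)],[720,50,60]);print(r.x.round(1),r.fun.round(2))
E
```

```text
top [535.7 -17.9] squat ang 118.12 [[1.0, 1.0], [0.0, 1.0], [0.0, -1.0], [-3.0, -1.0], [0.0, 3.0], [2.0, -2.0]]
 indiv squat angle 118.95523295443334
side [539.1 -18.5] squat ang 118.34 [[2.0, 2.0], [1.0, 0.0], [-3.0, -2.0], [-1.0, 1.0], [1.0, -2.0]]
 indiv squat angle 119.92242454399184
rail centre [535.78427914 -18.17363217] [535.59161873 -18.2771687 ]
handle [array([552.32243946,  16.7610474 ]), array([516.67330088, -52.79484699])] [534.49787017 -18.01689979] -117.13627652094172
top 55 ticket 64.7 R 194.4 ang 20.26 normal 108.4
top 60 ticket 64.5 R 193.1 ang 20.36 normal 108.4
top 65 ticket 64.3 R 191.8 ang 20.47 normal 108.4
side 55 ticket 66.5 R 198.2 ang 20.53 normal 107.2
side 60 ticket 66.2 R 202.5 ang 21.73 normal 107.2
side 65 ticket 65.9 R 206.8 ang 22.89 normal 107.2
tray lid width 75.67410588718995
[709.4  79.9  51.4] [ 0.1  -0.15  0.15  0.03]
[729.6  18.1  52.9] [ 0.14 -0.21  0.22  0.04]
```

```bash

python3 -m handwheel '[[0.05,-0.008,0,-3],[0.105,-0.016,0,-6],[0.16,-0.024,0,-9],[0.215,-0.033,0,-12],[0.265,-0.04,0,-15]]' 
python3 rel.py 535.2 -18.1 290 62.9
```

```text
clock: 1.45
eef_pos: [439.2, -151.1, 293.3]
eef_rot: [-3.141, -0.001, 1.059]
wrist_force: [0.2, 0.4, 0.1]
finger_gap: 93.8
clock 1.45 shift [0.163  0.0185 0.0034] turn -2.25 pos [ 439.2 -151.1  293.3] rot [-1.7999e+02 -3.0000e-02  6.0650e+01] F [0.2 0.4 0.1] M [-0.08 -0.06  0.04] gap 93.8 joints [-0.41  0.05  1.63  0.    1.46  0.1 ]
```

```bash

python3 -m handwheel '[[0.05,0.006,0,-1],[0.10,0.012,0,-2],[0.145,0.016,0,-2.3],[0.163,0.0185,0,-2.3],[0.163,0.0185,0,-2.3]]' 
python3 rel.py 535.2 -18.1 216 62.9; python3 - <<'E'
from h import *
a=cams.camera("side");b=cams.camera("top")
f=lambda i,u,v:cv2.resize(i[v:v+130,u:u+95],None,fx=4.2,fy=4.2,interpolation=cv2.INTER_CUBIC)
cv2.imwrite("pics/a1.png",np.hstack([f(a,195,105),f(b,210,120)])[:,:,::-1])
E
```

```text
clock: 2.08
eef_pos: [535.3, -17.9, 293.0]
eef_rot: [-3.141, -0.0, 1.1]
wrist_force: [-0.8, -0.3, -0.4]
finger_gap: 93.9
clock 2.075 shift [-0.0002  0.0001  0.077 ] turn 0.11 pos [535.3 -17.9 293. ] rot [-1.7995e+02 -1.0000e-02  6.3010e+01] F [-0.8 -0.3 -0.4] M [-0.06 -0.04  0.  ] gap 93.9 joints [-0.1   0.22  1.44  0.    1.48  0.37]
```

View pics/a1.png

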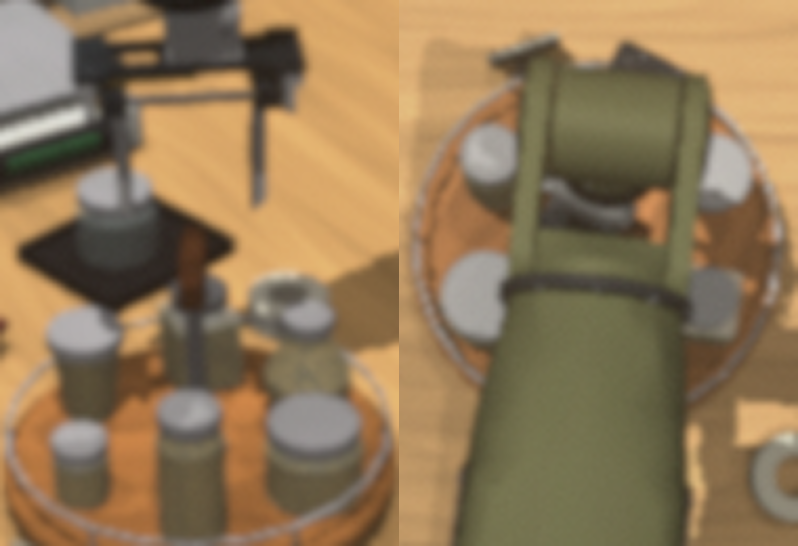

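In the side view the open fingers (columns 124 and 258) straddle the bar (column 190). It looks centred, so I'll go down and grip.

```bash

python3 -m handwheel '[[0,0,0.025,0],[0,0,0.05,0],[0,0,0.07,0],[0,0,0.077,0],[0,0,0.077,0]]' 0
python3 -m handwheel '[[0,0,0,0],[0,0,0,0],[0,0,0,0],[0,0,0,0],[0,0,0,0]]' 0.4
python3 -m handwheel '[[0,0,0,0],[0,0,0,0],[0,0,0,0],[0,0,0,0],[0,0,0,0]]' 1 20
python3 rel.py 535.2 -18.1 216 -36
```

```text
clock: 2.8
eef_pos: [534.6, -19.7, 216.8]
eef_rot: [-3.141, -0.0, 1.097]
wrist_force: [-0.5, -0.3, 0.0]
finger_gap: 94.1
clock: 3.42
eef_pos: [534.6, -19.6, 216.8]
eef_rot: [-3.141, -0.0, 1.097]
wrist_force: [0.4, 0.4, 0.5]
finger_gap: 56.8
clock: 4.05
eef_pos: [535.7, -20.0, 216.8]
eef_rot: [3.139, -0.001, 1.097]
wrist_force: [12.3, -1.5, -5.1]
finger_gap: 22.4
clock 4.05 shift [ 0.0014 -0.0013  0.0008] turn 98.84 pos [535.7 -20.  216.8] rot [ 1.7984e+02 -7.0000e-02  6.2840e+01] F [12.3 -1.5 -5.1] M [-0.34 -2.    0.01] gap 22.4 joints [-0.11  0.26  1.56  0.    1.32  0.37]
```

```bash

python3 -m handwheel '[[0,0,0,0],[0,0,0,0],[0.001,0.0005,0,0],[0.002,0.001,0.001,0],[0.002,0.001,0.001,0]]' 0.65
python3 -m handwheel '[[0,0,0,0],[0,0,0,0],[0,0,0,0],[0,0,0,0]]' 1 20
python3 rel.py 536.3 -18.4 216 -36
```

```text
clock: 4.68
eef_pos: [537.5, -18.6, 215.7]
eef_rot: [3.139, -0.001, 1.097]
wrist_force: [-0.5, 0.4, 0.5]
finger_gap: 33.0
clock: 5.18
eef_pos: [536.7, -18.2, 215.6]
eef_rot: [3.141, -0.001, 1.097]
wrist_force: [-6.1, 2.4, 2.2]
finger_gap: 21.9
clock 5.175 shift [-0.0003 -0.0003 -0.0004] turn 98.86 pos [536.7 -18.2 215.6] rot [ 1.7998e+02 -4.0000e-02  6.2860e+01] F [-6.1  2.4  2.2] M [0.41 1.19 0.  ] gap 21.9 joints [-0.1   0.27  1.56  0.    1.32  0.37]
```

```bash

python3 -m handwheel '[[0,0,0,1],[0,0,0,3],[0,0,0,6],[0,0,0,8.5],[0,0,0,10]]'
python3 rel.py 536.4 -18.2 216 -36
```

```text
clock: 5.8
eef_pos: [536.8, -18.2, 215.6]
eef_rot: [3.141, -0.001, 0.921]
wrist_force: [1.3, 0.9, -0.8]
finger_gap: 22.2
clock 5.8 shift [-0.0003 -0.0004 -0.0004] turn 88.74 pos [536.8 -18.2 215.6] rot [ 1.7998e+02 -6.0000e-02  5.2740e+01] F [ 1.3  0.9 -0.8] M [ 0.21 -0.08  0.11] gap 22.2 joints [-0.1   0.27  1.56  0.    1.32  0.55]
```

Smooth, with low forces. I'll continue.

```bash

python3 -m handwheel '[[0,0,0,2],[0,0,0,6],[0,0,0,11],[0,0,0,16],[0,0,0,19]]'
python3 -m handwheel '[[0,0,0,2],[0,0,0,6],[0,0,0,11],[0,0,0,16],[0,0,0,19]]'
python3 rel.py 536.4 -18.2 216 -36
```

```text
clock: 6.42
eef_pos: [537.0, -18.4, 215.6]
eef_rot: [3.141, -0.001, 0.585]
wrist_force: [2.1, 0.1, -0.2]
finger_gap: 22.1
clock: 7.05
eef_pos: [537.1, -18.6, 215.6]
eef_rot: [3.141, -0.001, 0.25]
wrist_force: [0.4, 0.2, -0.7]
finger_gap: 22.1
clock 7.05 shift [-0.0005 -0.0005 -0.0004] turn 50.31 pos [537.1 -18.6 215.6] rot [ 1.7999e+02 -9.0000e-02  1.4310e+01] F [ 0.4  0.2 -0.7] M [-0.08 -0.08  0.09] gap 22.1 joints [-0.1   0.27  1.56  0.    1.32  1.22]
```

```bash

python3 -m handwheel '[[0,0,0,2],[0,0,0,6],[0,0,0,11],[0,0,0,16],[0,0,0,19]]'
python3 -m handwheel '[[0,0,0,2],[0,0,0,6],[0,0,0,11],[0,0,0,16],[0,0,0,19]]'
python3 -m handwheel '[[0,0,0,2],[0,0,0,5],[0,0,0,8.5],[0,0,0,11],[0,0,0,12]]'
python3 -m handwheel '[[0,0,0,0],[0,0,0,0],[0,0,0,0]]'
python3 rel.py 536.4 -18.2 216 -36;python3 - <<'E'
from h import *
a=cams.camera("side");b=cams.camera("top")
cv2.imwrite("pics/raw_side.png",a);cv2.imwrite("pics/raw_top.png",b)
crop("side",185,135,115,115,5.2,"e1.png",a);crop("top",205,120,105,110,5.4,"e2.png",b)
E
```

```text
clock: 7.68
eef_pos: [537.1, -18.7, 215.6]
eef_rot: [3.142, -0.002, -0.086]
wrist_force: [0.1, -0.0, 0.0]
finger_gap: 22.1
clock: 8.3
eef_pos: [537.0, -19.0, 215.6]
eef_rot: [-3.141, -0.002, -0.421]
wrist_force: [-0.8, 0.1, -0.0]
finger_gap: 21.8
clock: 8.93
eef_pos: [537.0, -19.1, 215.6]
eef_rot: [-3.141, -0.001, -0.632]
wrist_force: [-0.4, -0.8, 0.2]
finger_gap: 22.1
clock: 9.3
eef_pos: [537.0, -19.1, 215.6]
eef_rot: [-3.141, -0.001, -0.632]
wrist_force: [-0.2, 0.2, 0.9]
finger_gap: 21.7
clock 9.3 shift [-0.001  -0.0004 -0.0004] turn -0.19 pos [537.  -19.1 215.6] rot [-1.7999e+02 -8.0000e-02 -3.6190e+01] F [-0.2  0.2  0.9] M [ 0.09  0.14 -0.04] gap 21.7 joints [-0.1   0.27  1.56 -0.    1.32  2.1 ]
```

View pics/e1.png

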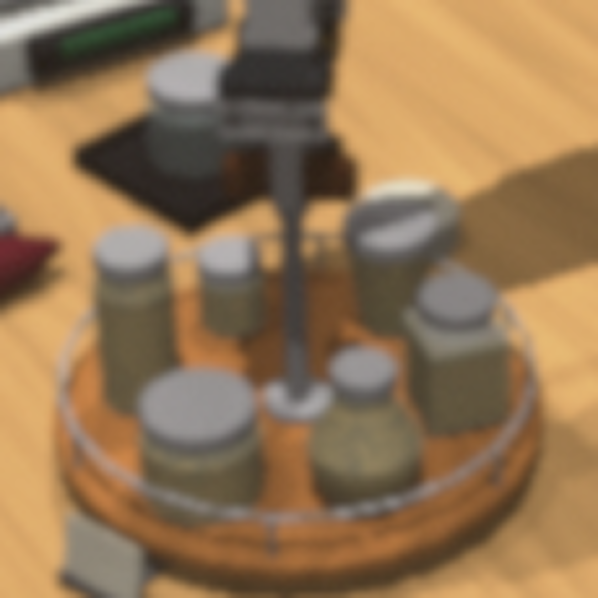

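View pics/e2.png

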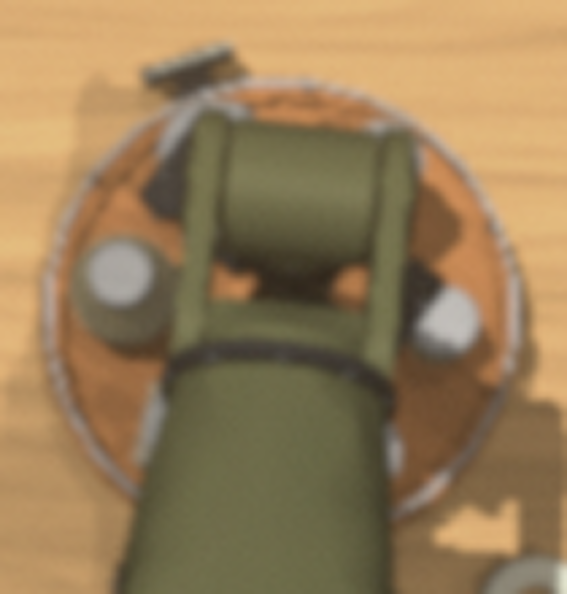

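```bash
python3 - <<'E'
from h import *
from scipy.optimize import least_squares
S=lambda u,v:((u+.5)/5.2-.5+185,(v+.5)/5.2-.5+135)
T=lambda u,v:((u+.5)/5.4-.5+205,(v+.5)/5.4-.5+120)
order=["squat","bellied","square","tapered","small","tall"]
d=dict(squat=(198,407,114),tall=(132,249,168),bellied=(361,369,146),square=(456,297,138))
P={k:at("side",S(u,v),z)[:2] for k,(u,v,z) in d.items()}
pr=lambda x,k:x[:2]+112*np.array([np.cos(x[2]+order.index(k)*np.pi/3),np.sin(x[2]+order.index(k)*np.pi/3)])
r=least_squares(lambda x:np.concatenate([pr(x,k)-P[k] for k in P]),[537,-18,.33])
print(r.x[:2],np.degrees(r.x[2]),r.fun.round(1))
for ax in((539.1,-18.5),(536.3,-18.2)):
  v=P["squat"]-ax;print("squat",P["squat"],np.linalg.norm(v),np.degrees(np.arctan2(v[1],v[0])))
  for z in(51.5,53):
    t=[at("side",S(*q),z)[:2] for q in((75,514),(147,557))];v=sum(t)/2-ax;print("ticket",z,np.linalg.norm(v),np.degrees(np.arctan2(v[1],v[0])))
v=at("top",T(121,272),146)[:2]-(535.7,-17.9);print("bellied-60 top",np.degrees(np.arctan2(v[1],v[0]))-60)
E
```

```text
[540.0201012  -17.43114339] 23.912942459891443 [-0.  -3.7  3.4 -0.6 -1.6  3.  -1.7  1.3]
squat [642.42727919  31.68545359] 114.86995419963664 25.905573872822988
ticket 51.5 192.31075164911329 20.153067998697747
ticket 53 193.5624655001864 20.534125085313025
squat [642.42727919  31.68545359] 117.26703658386302 25.176015088822428
ticket 51.5 194.83995051368223 19.786566843294032
ticket 53 196.0834017225046 20.165048744787534
bellied-60 top 22.801656582212104
```

Jar measurements put the squat jar at about 23–24°, against about 20° for the ticket. That is a little short, either from handle slip or measurement error. I'll turn about 3.5° more and re-measure by lid segmentation.

```bash

python3 -m handwheel '[[0,0,0,1],[0,0,0,2.2],[0,0,0,3.2],[0,0,0,3.5],[0,0,0,3.5]]'
python3 rel.py 536.4 -18.2 216 -39.6; cat > seg.py <<'E'
from h import *
i0={n:cv2.resize(cv2.imread(f"pics/{n}0.png"),(512,384),interpolation=cv2.INTER_AREA) for n in("top","side")}
b=cams.camera("top")[:,:,::-1].copy();a=cams.camera("side")[:,:,::-1].copy()
cv2.imwrite("pics/n_top.png",b);cv2.imwrite("pics/n_side.png",a)
def lid(img,u,v,n,z,D,lab,ax):
    # least-squares match of projected lid circle: gray-mask overlap
    hsv=cv2.cvtColor(cv2.resize(img,None,fx=4,fy=4,interpolation=cv2.INTER_CUBIC),cv2.COLOR_BGR2HSV).astype(float)
    m=((hsv[...,1]<60)&(hsv[...,2]>110)).astype(np.uint8)
    c=at(n,(u,v),z);th=np.linspace(0,2*np.pi,40)
    best=None
    for r,st in((12,3),(3,1),(1,.25)):
        c0=c if best is None else best[1]
        for dx in np.arange(-r,r+.01,st):
            for dy in np.arange(-r,r+.01,st):
                cc=c0+[dx,dy,0]
                def poly(R): return ((px(n,np.c_[cc[0]+R*np.cos(th),cc[1]+R*np.sin(th),np.full(40,z)])+.5)*4-.5)
                q=np.zeros_like(m);cv2.fillPoly(q,[poly(D/2).round().astype(np.int32)],1)
                o=np.zeros_like(m);cv2.fillPoly(o,[poly(D/2+5).round().astype(np.int32)],1)
                s=(m[q>0]).mean()*2-(m[(o>0)&(q==0)]).mean()
                if best is None or s>best[0]: best=(s,cc)
    v=best[1][:2]-ax
    print(lab,n,"score",round(best[0],2),best[1][:2].round(1),"R",np.linalg.norm(v).round(1),"ang",np.degrees(np.arctan2(v[1],v[0])).round(2))
t=lambda u,v:((u+.5)/5.4-.5+205,(v+.5)/5.4-.5+120)
s=lambda u,v,o:((u+.5)/5.2-.5+185,(v+.5)/5.2-.5+o)
AT,AS=np.array([535.7,-18.1]),np.array([539.1,-18.5])
lid(i0["top"],*t(277,456),"top",146,44,"bellied0",AT)
lid(i0["top"],*t(139,379),"top",114,78,"squat0",AT)
lid(b,*t(115,264),"top",146,44,"bellied1",AT)
for l,z,D,p0,p1 in(("squat",114,78,(441,312),(190,407)),("bellied",146,44,(433,184),(354,370)),("tall",168,52,(287,300),(133,245))):
    lid(i0["side"],*s(*p0,145),"side",z,D,l+"0",AS);lid(a,*s(*p1,135),"side",z,D,l+"1",AS)
E
python3 seg.py
```

```text
clock: 10.02
eef_pos: [536.9, -19.1, 215.6]
eef_rot: [-3.141, -0.001, -0.693]
wrist_force: [-0.9, -0.3, -1.0]
finger_gap: 21.8
clock 10.025 shift [-0.001  -0.0004 -0.0004] turn -0.09 pos [536.9 -19.1 215.6] rot [-1.7999e+02 -8.0000e-02 -3.9690e+01] F [-0.9 -0.3 -1. ] M [ 0.07  0.22 -0.04] gap 21.8 joints [-0.1   0.27  1.56 -0.    1.32  2.16]
bellied0 top score 1.59 [427.6 -10.1] R 108.4 ang 175.78
squat0 top score 1.89 [479.8  79.9] R 112.9 ang 119.69
bellied1 top score 1.82 [555.6  92.3] R 112.2 ang 79.76
squat0 side score 1.69 [485.7  81.4] R 113.3 ang 118.11
squat1 side score 1.76 [645.3  22.9] R 114.0 ang 21.27
bellied0 side score 1.51 [431.  -12.3] R 108.2 ang 176.71
bellied1 side score 1.82 [559.6  90.4] R 110.8 ang 79.32Traceback (most recent call last):
  File "seg.py", line 30, in <module>
    lid(i0["side"],*s(*p0,145),"side",z,D,l+"0",AS);lid(a,*s(*p1,135),"side",z,D,l+"1",AS)
    ~~~^^^^^^^^^^^^^^^^^^^^^^^^^^^^^^^^^^^^^^^^^^^^
  File "seg.py", line 18, in lid
    o=np.zeros_like(m);cv2.fillPoly(o,[poly(D/2+5).round().astype(np.int32)],1)
                                       ~~~~^^^^^^^
  File "seg.py", line 16, in poly
    def poly(R): return ((px(n,np.c_[cc[0]+R*np.cos(th),cc[1]+R*np.sin(th),np.full(40,z)])+.5)*4-.5)
                          ~~^^^^^^^^^^^^^^^^^^^^^^^^^^^^^^^^^^^^^^^^^^^^^^^^^^^^^^^^^^^^^^
  File "h.py", line 10, in px
    c,k=K(n);return cv2.projectPoints(np.atleast_2d(np.array(X,float)),cv2.Rodrigues(c["R"])[0],c["t"],k,c["dist_coeffs"])[0][:,0]
        ~^^^
  File "h.py", line 4, in K
    c=cams.get_calibration(n);f=192/np.tan(np.radians(c["vertical_fov"]/2))
ValueError: time passes only in moves, steps and waits
```

```bash

python3 -m handwheel '[[0,0,0,0],[0,0,0,0.7],[0,0,0,1.3],[0,0,0,1.3],[0,0,0,1.3]]' 1 40
python3 rel.py 536.4 -18.2 216 -41
sed -i 's/^def K(n):/import functools\n@functools.cache\ndef K(n):/' h.py
python3 - <<'E'
s=open('seg.py').read()
s=s.replace('lid(i0["side"],*s(*p0,145),"side",z,D,l+"0",AS);','')
s='\n'.join(l for l in s.split('\n') if not l.startswith('lid(i0'))
open('seg2.py','w').write(s+'''
h=[s_(u,v) for u,v in ()] if 0 else None
f=lambda i,u,v,k:cv2.resize(i[v:v+100,u:u+95],None,fx=k,fy=k,interpolation=cv2.INTER_CUBIC)
cv2.imwrite("pics/f1.png",f(a,190,155,6))
''')
E
python3 seg2.py
```

```text
clock: 10.75
eef_pos: [536.9, -19.1, 215.6]
eef_rot: [-3.141, -0.001, -0.715]
wrist_force: [-0.9, -0.2, 0.5]
finger_gap: 21.3
clock 10.75 shift [-0.001  -0.0004 -0.0004] turn 0.02 pos [536.9 -19.1 215.6] rot [-1.7999e+02 -8.0000e-02 -4.0980e+01] F [-0.9 -0.2  0.5] M [-0.02  0.23 -0.01] gap 21.3 joints [-0.1   0.27  1.56 -0.    1.32  2.18]
bellied1 top score 1.78 [557.6  91.3] R 111.6 ang 78.66
squat1 side score 1.75 [646.3  20.6] R 114.1 ang 20.04
bellied1 side score 1.85 [561.9  89.1] R 110.0 ang 78.05
tall1 side score 1.71 [622.8 -90. ] R 110.1 ang -40.48
```

View pics/f1.png

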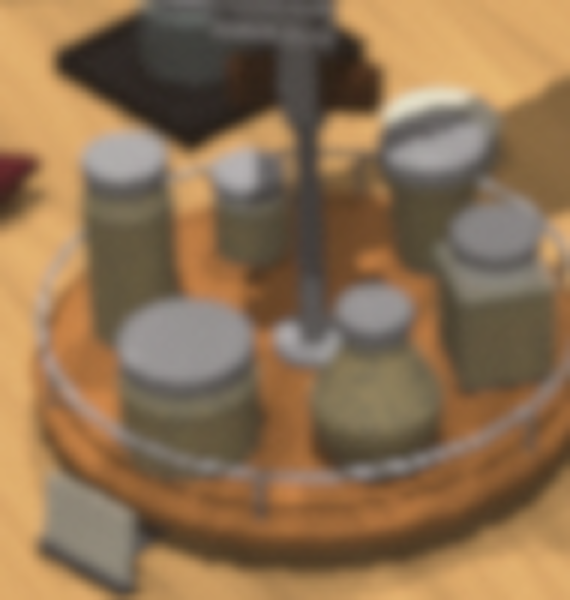

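The squat jar stands behind the ticket at 20.0°, against about 20.2° for the ticket. All jars are upright and the grip holds (21.3 mm gap). I'll do a short settling hold and then sign off.

```bash

python3 -m handwheel '[[0,0,0,0],[0,0,0,0],[0,0,0,0],[0,0,0,0],[0,0,0,0]]'
python3 rel.py 536.4 -18.2 216 -41; python3 -c "
from cell import manip;print(manip.sign_off())"
```

```text
clock: 11.48
eef_pos: [536.9, -19.1, 215.6]
eef_rot: [-3.141, -0.001, -0.715]
wrist_force: [-1.9, -0.5, 0.1]
finger_gap: 21.9
clock 11.475 shift [-0.001  -0.0003 -0.0004] turn 0.01 pos [536.9 -19.1 215.6] rot [-1.7999e+02 -8.0000e-02 -4.0990e+01] F [-1.9 -0.5  0.1] M [ 0.02  0.25 -0.04] gap 21.9 joints [-0.1   0.27  1.56 -0.    1.32  2.18]
the job is handed in; nothing more can be done
None
```

The jar handed in was the squat one. I gripped the T-handle and turned the carousel clockwise until the full squat jar stood at the front behind the ticket. I handed the job in at about 11.5 s, still gripping the handle and holding still.

- **Alignment:** the side camera put the squat jar at 20.0°, and the ticket measured about 20.0–20.5°. Two neighbouring jars, assumed to be exactly 60° apart, implied 18.1–18.7° (bellied) and 19.5° (tall). The ticket's own facing direction read about 18°. The alignment is therefore good to roughly 1–2°.
- **Jars and forces:** all the jars on the carousel looked upright in the last picture. Wrist forces read under 3 N while turning, and about 12 N at most when first gripping the bar. I regripped once to centre the jaws on the bar.
- **Disagreement:** the wrist turned about 104°, but the jars appeared to move only about 98°. The handle may have slipped a few degrees in the jaws, so I set the final angle from the camera and raised the grip to 40 N.
- **Not checked:** I did not re-measure the other things on the counter at the end. The arm stayed well above them throughout.

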